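Load and start the tube shaker

ROBOT

A 6-joint arm with a two-finger parallel gripper is mounted at the origin on a cart in front of the work surface, level with it; the furniture and walls round the work are solid. World frame = base frame: x ahead of the robot, y to its left, z up, the work surface at z = 0. Lengths are in m, angles in rad, forces in N, time in s.
With the tool pointing down it reaches from about 0.35 to 0.8 m from the base axis. Payload 7.3 kg.
Tool frame: the origin (TCP) lies midway between the tips of the shut fingers; the grasp point (between the pads) lies 19 mm behind it (r.tcp_to_grasp is the distance from the TCP to the grasp point, in m); z points along the fingers, y is the direction in which the jaws open and shut (so a half turn about z gives the same grasp; the last joint's range is limited). The gripper opens to 85 mm and grips with 20 to 120 N. Pads are 22 mm wide; open, the fingers measure 114 mm over their backs; the gripper's body (76 mm by 85 mm) begins 54 mm behind the grasp point. The pads swing forward as they close: fully open they stand 13 mm farther back than shut.
Start: joints at [0.989, 0.342, 1.524, -0, 1.275, -0.146], TCP at [0.222, 0.476, 0.231] pointing down, gripper open.
Joint ranges: [-2.53, 2.53], [-0.77, 2.02], [0.04, 2.7], [-1, 4.14], [0.28, 2.66], [-3.11, 3.11]. Speed limits (rad/s): [2.57, 2.57, 3.14, 3.14, 3.14, 3.14].

INTERFACE

Orientations are given as a unit quaternion [w, x, y, z].
In Python, from cell import state, imaging, r gives the robot as it stands.
- The arm moves only by the tool send_rows, never from a script. Its arguments are lists of equal length, an entry for each row: "slide": the shift along the world's x, y, z in cm, a list of three; "spin": the turn about the world's z in degrees. In form: {"slide": [[tx, ty, tz], ...], "spin": [spin, ...]}. A call has 1 to 20 rows; each row is the pose to reach, as a shift and turn from the pose commanded when the call began; what a row does not reach only later rows make up. A row lasts 1/10 s, in which the tool goes at most 50 mm and 8.59 degrees, less where a joint would pass 70% of its speed; a pose out of reach is approached as far as the arm can. A call with a gripper value outside its range is refused whole. "jaw" is the finger opening in cm, from 0 to 8.54, set as the call begins (left out, the last holds). The fingers move at their own pace and stop on an object; "squeeze" is the grip in N (left out, the last holds). Time passes only in rows, so rows that repeat a pose let the fingers close. It gives the time, the measured TCP pose, the force and the opening at its end, in the units of the state.
- state(): the state, without advancing time (a new reading comes with each control period).
- imaging.snapshot(name): name is "side" or "top"; returns the picture (480x640x3 uint8, red, green, blue); there is no depth.
- imaging.camera_info(name): a dict with "intrinsics" (3x3 intrinsics, pixels), "position" and "orientation" of the camera in the world. Camera axes: x right, y up, looking along -z (the intrinsics and any distortion apply to the point x, -y, -z); pixel columns grow to the right and rows downward; lengths in m; the calibration is good to about 2 mm. A picture is of the moment at which its call begins. camera_info takes no time and is no camera call.
- r.hand_in(): hands the job in, once; it reports no verdict.
The state is a dict: "time": time; "qpos": joint angles; "joint_vel": joint speeds; "joint_efforts": joint torques, N m; "tool_pos": TCP position; "tcp_rot": TCP orientation; "contact_force": force on the tool from outside, world axes, zero at the start; "torque": the same for the moment, N m; "finger_gap": finger opening in m.
Only numpy, scipy, OpenCV 4.12 (cv2) and the standard library are available. Lean on these libraries where they do the work, as an engineer would, in place of code of your own. Each camera call takes 0.05 s, during which the arm holds its last target.

TASK

Get the tube shaker running with fingertips alone: push the tube rack along the platform until it is fully home against the back fence, then flip the clamp lever on the left over its centre towards the rack until it snaps down locked and its pad holds the rack, and last flip the toggle switch on the control deck over to the right, to on. Do not lift or tip the rack, and leave the vials, bottle, timer, dish and beaker around the shaker where they are.

Things in the scene. Friction and masses are not known exactly. Their poses are not given: they have to be found in the camera images.
- shaker: Bench shaker, a low white box fixed to the worktop, 210 mm deep by 282 mm wide. Origin: centre of its underside; x points from its front (control deck) to its back, y to its left, z up. Control deck along the front (x -105 to -45 mm), 48 mm above the worktop, with a fixed knob 17 mm tall at x -75, y -85 mm. Behind it the aluminium platform (x -43 to +103 mm), 60 mm above the worktop.
- nest (a point): Point on the platform where the centre of the rack's underside lies when it is fully home; axes of the shaker. From here the back fence's face is at x +34 mm (52 mm high), the right fence's at y -75 mm (30 mm high), the low left guides' at y +79 mm (14 mm high).
- rack: Loose white tube rack full of capped tubes, on the platform between its guides, 24 to 42 mm short of home. Origin: centre of its underside; x its depth (68 mm), y its length (150 mm), z up. Top plate's upper face at 52 mm, caps stand to 59 mm. Its long front side (-x) faces the control deck: solid at 4 to 22 mm height, and the top plate's edge at 49 to 52 mm. 0.18 to 0.33 kg; slides.
- rack_mid (a point): Centre of the rack, 26 mm above its underside; same axes as the rack.
- clamp_lever (a joint): Angle (rad) of the clamp lever about a pivot along the shaker's x. 0 = open, handle leaning 30 degrees out to the left (+y); grows as it swings up and over towards the rack. Upright 0.52; dead centre 1.13 (35 degrees towards the rack); beyond, it snaps to its stop, locked, at 1.43 (52 degrees). Its pad meets the rack at about 0.6; from there to dead centre it takes 1 to 4 N at the handle.
- clamp_pivot (a point): Pivot of the clamp lever, 82 mm above the worktop, between steel cheeks that reach 11 mm above it; axes of the shaker. The handle is a straight bar from here, 8 mm thick, with a black round grip 14 mm thick from 34 to 70 mm from the pivot. It swings in the shaker's y-z plane through this point.
- lever_tip (a point): Point on the clamp handle's centre line 66 mm from the pivot, 4 mm short of the end of the grip.
- clamp_pad: Rubber-faced clamp pad, 30 x 8 x 22 mm, on the clamp's plunger; the lever drives it along the shaker's -y against the left short end of the rack, at mid depth when the rack is home. Origin: centre of its back face.
- power_switch (a joint): Angle (rad) of the toggle switch's bat about a pivot along the shaker's x. 0 = off, leaning 20 degrees to the left (+y); 0.35 = upright, dead centre; 0.70 = on, leaning 20 degrees to the right (-y, towards the small white dot). A spring snaps it to either end; it takes 1 to 3 N sideways.
- switch_pivot (a point): Pivot of the toggle switch, at the left end of the control deck, 2 mm above the deck; axes of the shaker. The bat is a steel rod 30 mm long from here, 5 mm thick at the foot and 8 mm near the end, in a round bush 5 mm high and 13 mm across. It swings in the shaker's y-z plane.
- switch_tip (a point): Point on the bat's centre line 26 mm from the pivot, 4 mm short of its end.
- vial_a: A screw-cap sample vial, 20 mm across, 55 mm tall, standing on the worktop on the right of the shaker. Origin: centre of its underside. A bystander.
- vial_b: A screw-cap sample vial, 18 mm across, 58 mm tall, standing on the worktop on the right of the shaker. Origin: centre of its underside. A bystander.
- dropper: A dropper bottle, 31 mm across, 72 mm tall, standing on the worktop on the right of the shaker. Origin: centre of its underside. A bystander.
- timer: A flat bench timer, 56 x 66 x 18 mm, lying on the worktop in front of the shaker. Origin: centre of its underside. A bystander.
- dish: A petri dish, 61 mm across, 13 mm tall, on the worktop behind the shaker. Origin: centre of its underside. A bystander.
- beaker: A clear beaker, 54 mm across, 70 mm tall, standing on the worktop behind the shaker. Origin: centre of its underside. A bystander.

How it is judged:
On the way, in this order (a step that is already met when the one before it is completed fails the run):
1. the rack is fully home against the back fence (x of rack in the frame of nest between -0.004 and 0.004 m and angle between the x axis of rack and the x axis of shaker, either way round below 0.08 rad and angle between rack's own z axis and vertical below 0.05 rad and z of rack in the frame of nest below 0.004 m), for 0.2 s.
2. the clamp lever has gone past centre and is locked with the pad pressing on the rack (all of step 1 and value of joint clamp_lever above 1.34 rad and contact force between clamp_pad and rack above 3 N and y of rack in the frame of nest below 0.003 m), for 0.2 s.
3. the toggle switch is over to on (value of joint power_switch above 0.6 rad), for 0.2 s.
At the end, for the whole second after the job is handed in: The rack stands at rest within 4 mm of fully home against the back fence, flat and square (0.08 rad), pressed to within 3 mm of the right fence; the clamp lever is past centre at its stop (over 1.34 rad) with its pad pressing on the rack with more than 3 N; the toggle switch is on (over 0.6 rad) (all of step 2 and value of joint power_switch above 0.6 rad and linear speed of rack below 0.01 m/s); the robot touches nothing.
It fails at once if the rack is lifted off the platform or tipped (z of rack in the frame of nest above 0.01 m or angle between rack's own z axis and vertical above 0.2 rad).
It fails at once if a bystander is moved or knocked over (distance of any of vial_a, vial_b, dropper, timer, dish, beaker from where it was at the start of the episode above 0.015 m or angle between any of vial_a, vial_b, dropper, timer, dish, beaker's own z axis and vertical above 0.5 rad).
It also fails if it takes over 64 s, if anything falls off the work surface, if the arm or the gripper's body presses on something with over 40 N, if the wrist force passes 120 N, or if a joint passes its speed limit or range.

## Working session

There is one attempt and no reset: what is moved stays moved. The work goes in short steps, Python scripts to look and compute and a tool call to move; the robot and the scene stay as the last step left them, time stands still between calls to the robot, and variables do not carry over. Pictures are saved under pics/ and viewed, and the job is handed in when it is done.

Besides the shell and the picture viewer there is one more tool, called after "Emit:" in YAML: its name, and indented under it one key for each argument. send_rows: Moves the arm, as the interface text tells. Its arguments: {"type":"object","properties":{"slide":{"type":"array"},"spin":{"type":"array"},"jaw":{"type":"number"},"squeeze":{"type":"number"}},"required":["slide","spin"]}

```bash
mkdir -p pics; ls; python3 - <<'E'
from cell import state, imaging, r
import cv2
for n in ("side","top"):
    im=imaging.snapshot(n); cv2.imwrite(f"pics/{n}0.png",im[:,:,::-1])
    print(n,imaging.camera_info(n))
s=state(); print(s)
E
```

```text
pics
side {'intrinsics': array([[555.86712667,   0.        , 319.09134686],
       [  0.        , 555.86712667, 237.84264905],
       [  0.        ,   0.        ,   1.        ]]), 'position': array([ 0.17050277, -0.72299132,  0.44090891]), 'orientation': array([ 0.80394256,  0.52072906, -0.16380548, -0.23597749])}
top {'intrinsics': array([[471.95562162,   0.        , 317.78767648],
       [  0.        , 471.95562162, 237.38137736],
       [  0.        ,   0.        ,   1.        ]]), 'position': array([ 0.53441721, -0.04381243,  0.95217259]), 'orientation': array([-0.69669633, -0.02543392,  0.04643337,  0.71540987])}
{'time': 0.1, 'qpos': array([ 9.88991229e-01,  3.42666281e-01,  1.52492717e+00, -2.64291105e-06,
        1.27539991e+00, -1.46011957e-01]), 'joint_vel': array([-0.00178161, -0.00150205, -0.00167095, -0.00126983, -0.00036599,
       -0.00292712]), 'joint_efforts': array([ 2.17482862e-03, -4.34448838e+01, -2.46491182e+01, -8.56300358e-05,
        4.73716354e-03,  3.15122904e-06]), 'tool_pos': array([0.2214044 , 0.47563371, 0.2306866 ]), 'tcp_rot': array([-2.48096238e-04,  2.16175981e-01,  9.76354165e-01, -6.54941646e-04]), 'contact_force': array([-0.14876204,  0.17416223, -0.89424901]), 'torque': array([ 0.02622536,  0.05237015, -0.03309627]), 'finger_gap': 0.08528732386381777}
```

View pics/side0.png

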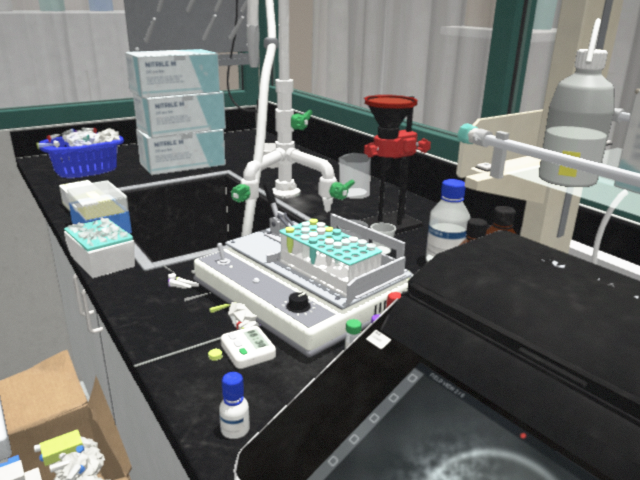

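View pics/top0.png

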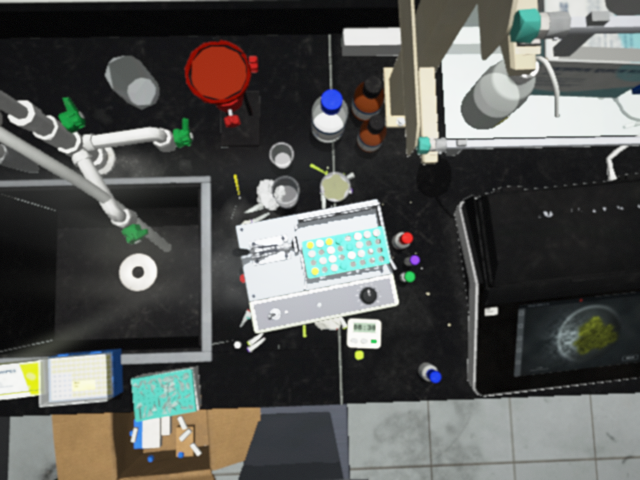

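```bash
cat > h.py <<'E'
import numpy as np, cv2
from scipy.spatial.transform import Rotation as R
from cell import state, imaging, r
def cam(n):
    c=imaging.camera_info(n); q=c['orientation']
    return c['intrinsics'],c['position'],R.from_quat([q[1],q[2],q[3],q[0]]).as_matrix()
def proj(n,P):
    K,p,M=cam(n); v=(np.atleast_2d(P)-p)@M; v=v*[1,-1,-1]; u=v@K.T; return u[:,:2]/u[:,2:]
def ray(n,uv):
    K,p,M=cam(n); d=np.linalg.solve(K,[uv[0],uv[1],1.]); return p,M@(d*[1,-1,-1])
def onz(n,uv,z):
    p,d=ray(n,uv); return p+d*(z-p[2])/d[2]
def tri(a,b): # side uv, top uv
    p,d=ray('side',a); q,e=ray('top',b)
    A=np.stack([d,-e],1); t=np.linalg.lstsq(A,q-p,rcond=None)[0]
    x,y=p+d*t[0],q+e*t[1]; return (x+y)/2,np.linalg.norm(x-y)
def crop(src,dst,x0,y0,x1,y1,f):
    im=cv2.imread(src)[y0:y1,x0:x1]; cv2.imwrite(dst,cv2.resize(im,None,fx=f,fy=f,interpolation=cv2.INTER_CUBIC))
E
python3 - <<'E'
from h import *
crop('pics/top0.png','pics/topc.png',225,185,425,335,4)
crop('pics/side0.png','pics/sidec.png',180,205,430,375,3.2)
print(proj('top',[[.2214,.4756,.2307],[0,0,0]]),proj('side',[[.2214,.4756,.2307]]))
for uv in [(237,224),(379,202),(399,305),(260,332)]: print(onz('top',uv,.05))
E
```

```text
[[-56.20673633 517.68225224]
 [288.24391963 570.68858329]] [[-18.46594729 110.82861816]]
[0.65581416 0.08235321 0.05      ]
[ 0.69228129 -0.19290394  0.05      ]
[ 0.49290898 -0.22293941  0.05      ]
[0.4503697  0.04154492 0.05      ]
```

View pics/topc.png

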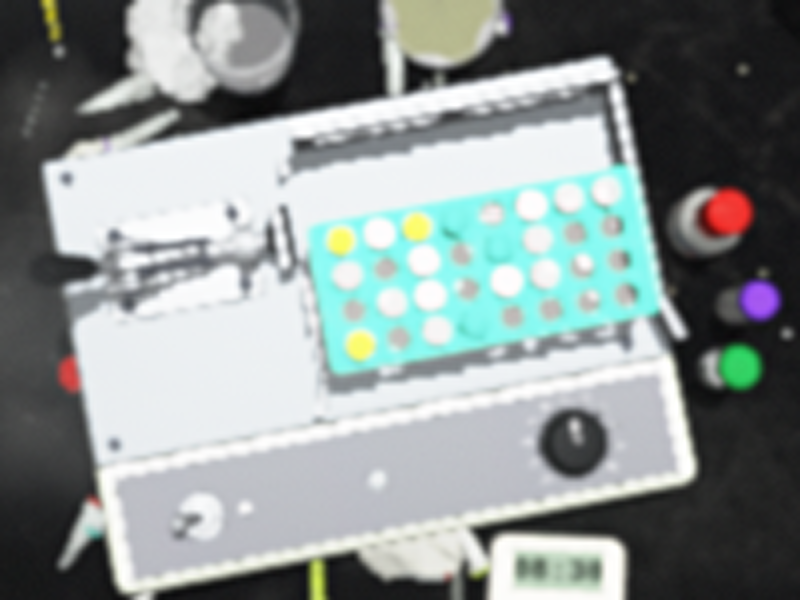

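View pics/sidec.png

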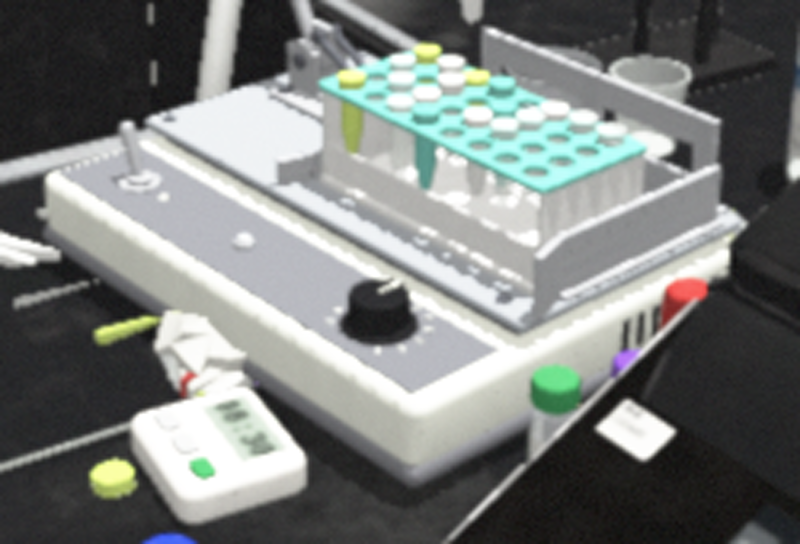

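```bash
python3 - <<'E'
from h import *
im=cv2.imread('pics/top0.png'); hsv=cv2.cvtColor(im,cv2.COLOR_BGR2HSV)
m=cv2.inRange(hsv,(75,80,120),(100,255,255)); m[:200]=0;m[300:]=0;m[:,:290]=0;m[:,400:]=0
m=cv2.morphologyEx(m,cv2.MORPH_CLOSE,np.ones((9,9)))
c=max(cv2.findContours(m,0,2)[0],key=cv2.contourArea)
P=np.array([onz('top',p,.112)[:2] for p in c[:,0].astype(float)],np.float32)
rc=cv2.minAreaRect(P*1000); print('rack',rc, cv2.boxPoints(rc))
# shaker white outline
m=cv2.inRange(hsv,(0,0,120),(180,90,255)); m[:195]=0;m[335:]=0;m[:,:225]=0;m[:,400:]=0
c=max(cv2.findContours(m,0,2)[0],key=cv2.contourArea)
P=np.array([onz('top',p,.05)[:2] for p in c[:,0].astype(float)],np.float32)
rc=cv2.minAreaRect(P*1000); print('shaker',rc, cv2.boxPoints(rc))
f=lambda u,v:(225+u/4,185+v/4)
print('knob',onz('top',f(575,440),.065),'bush',onz('top',f(205,515),.053))
for k,(uv,z) in dict(plBL=((43,165),.06),plFL=((100,465),.06),fenceBR=((612,60),.112),fenceBL=((293,140),.112),scr1=((67,178),.06),scr2=((114,445),.06),rfR=((612,85),.112)).items(): print(k,onz('top',f(*uv),z))
E
```

```text
rack ((592.982421875, -117.98074340820312), (68.94820404052734, 149.5144500732422), 9.12977123260498) [[ 547.08325  -49.64062]
 [ 570.8069  -197.26096]
 [ 638.8816  -186.32086]
 [ 615.15796  -38.70053]]
shaker ((572.8760986328125, -67.80294799804688), (270.9258117675781, 304.9222106933594), 1.1437984704971313) [[ 434.3968     81.923706]
 [ 440.48358  -222.93774 ]
 [ 711.3554   -217.5296  ]
 [ 705.2686     87.33185 ]]
knob [ 0.51379143 -0.16388349  0.065     ] bush [0.48351154 0.01029179 0.053     ]
plBL [0.65022427 0.08335929 0.06      ]
plFL [0.50843622 0.05833171 0.06      ]
fenceBR [ 0.68514165 -0.18099065  0.112     ]
fenceBL [ 0.6520575 -0.0358085  0.112    ]
scr1 [0.64374022 0.07210474 0.06      ]
scr2 [0.51751813 0.0516896  0.06      ]
rfR [ 0.67369096 -0.18052086  0.112     ]
```

```bash
python3 - <<'E'
from h import *
f=lambda u,v:(225+u/4,185+v/4)
a=np.radians(9.13); M=np.array([[np.cos(a),-np.sin(a)],[np.sin(a),np.cos(a)]]); o=np.array([.573,-.0685])
def sh(p): return (p[:2]-o)@M*1000
for k,uv,z in [('gripend',(32,268),.141),('gripstart',(97,268),.111),('pivot?',(110,266),.09),('rackleftcorner',(310,230),.112),('padback',(275,243),.085)]:
    p=onz('top',f(*uv),z); print(k,p,sh(p))
crop('pics/side0.png','pics/sl.png',255,190,355,265,8)
crop('pics/top0.png','pics/tl.png',225,225,305,285,10)
print(sh(np.array([.59298,-.11798])))
E
```

```text
gripend [0.59534285 0.07696363 0.141     ] [ 45.14123758 140.07547858]
gripstart [0.59684986 0.05266053 0.111     ] [ 42.77285233 115.84115738]
pivot? [0.59916936 0.04915179 0.09      ] [ 44.50621924 112.00881831]
rackleftcorner [ 0.61132533 -0.04243089  0.112     ] [41.97629444 19.6575588 ]
padback [ 0.6081968  -0.02613659  0.085     ] [41.47290353 36.24184641]
[ 11.8756289  -52.02345854]
```

View pics/sl.png

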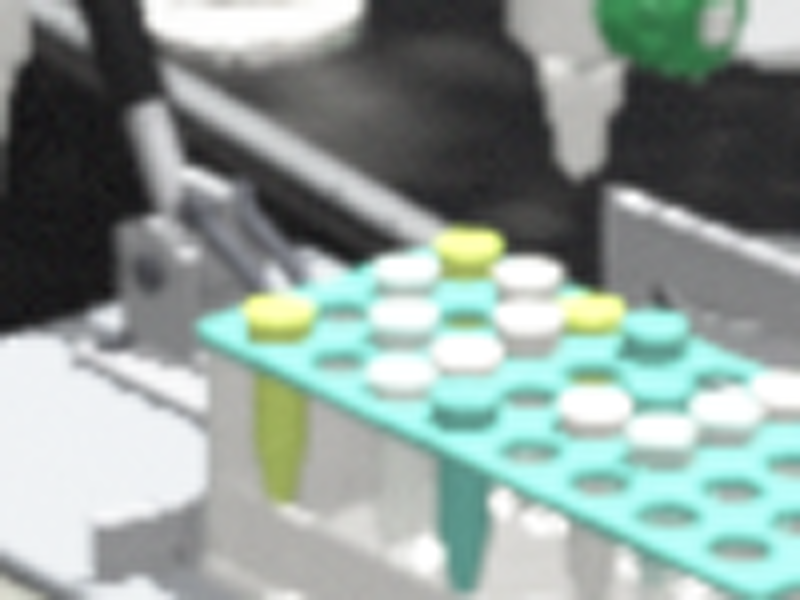

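View pics/tl.png

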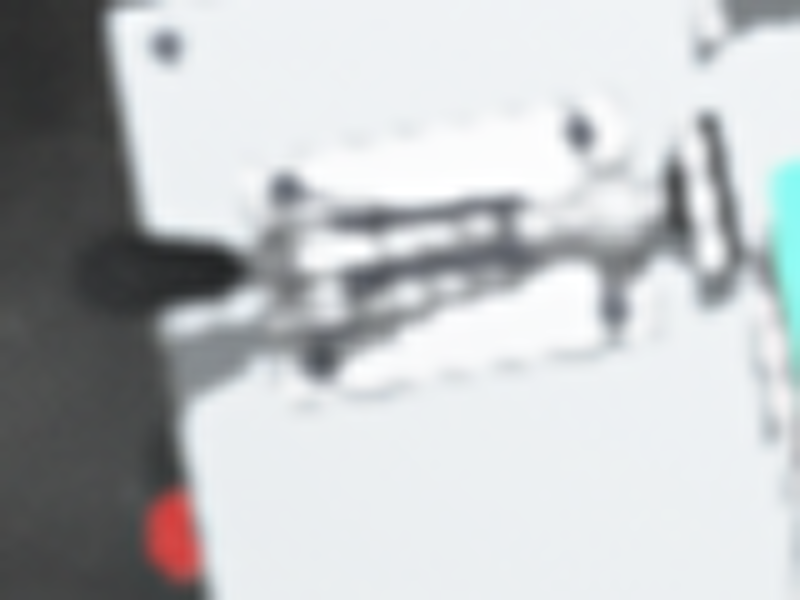

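Emit:
send_rows:
  slide:
    - [31.7,-60.2,0]
    - [31.7,-60.2,0]
    - [31.7,-60.2,0]
    - [31.7,-60.2,0]
    - [31.7,-60.2,0]
    - [31.7,-60.2,0]
    - [31.7,-60.2,0]
    - [31.7,-60.2,0]
    - [31.7,-60.2,0]
    - [31.7,-60.2,0]
    - [31.7,-60.2,0]
    - [31.7,-60.2,0]
    - [31.7,-60.2,0]
    - [31.7,-60.2,0]
    - [31.7,-60.2,0]
    - [31.7,-60.2,0]
    - [31.7,-60.2,0]
    - [31.7,-60.2,0]
  spin: [34,34,34,34,34,34,34,34,34,34,34,34,34,34,34,34,34,34]
  jaw: 4.5

```text
time: 1.9
tool_pos: [0.5381, -0.1246, 0.2315]
tcp_rot: [-0.0, -0.08, 0.997, 0.0]
contact_force: [-0.0, 0.4, -0.9]
finger_gap: 0.0451
```

Emit:
send_rows:
  slide:
    - [0,0,-4]
    - [0,0,-8]
    - [0,0,-12]
    - [0,0,-14]
    - [0,0,-15.5]
    - [0,0,-15.8]
    - [0,0,-15.8]
  spin: [0,0,0,0,0,0,0]

```text
time: 2.6
tool_pos: [0.5385, -0.1252, 0.0736]
tcp_rot: [-0.0, -0.079, 0.997, 0.0]
contact_force: [0.2, -0.1, 0.7]
finger_gap: 0.0451
```

```bash
python3 - <<'E'
from h import *
for n in ("side","top"):
    cv2.imwrite(f"pics/{n}1.png",imaging.snapshot(n)[:,:,::-1])
crop('pics/top1.png','pics/topc1.png',225,185,425,335,4)
crop('pics/side1.png','pics/sidec1.png',180,160,430,345,3.2)
s=state(); print(s['tool_pos'],s['contact_force'])
E
```

```text
[ 0.53925381 -0.12576391  0.07456352] [-0.70046094  0.21875    -0.39108482]
```

View pics/topc1.png

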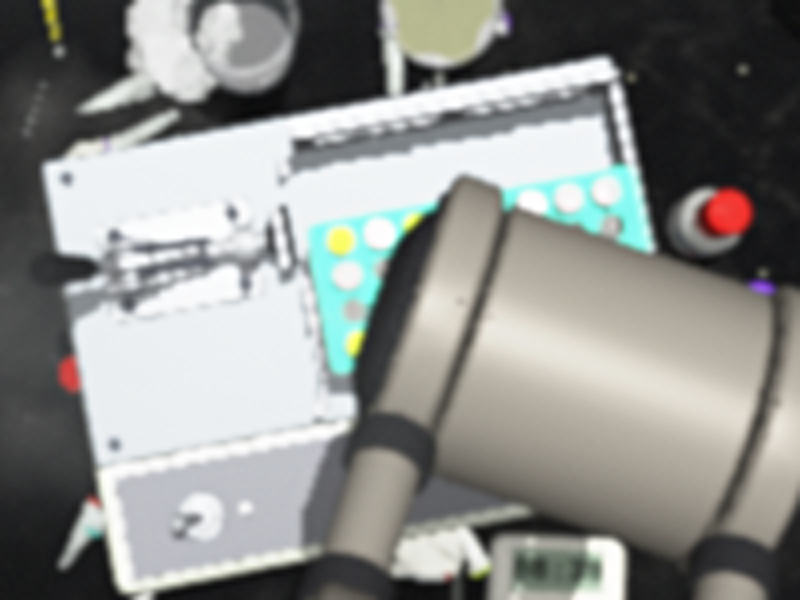

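View pics/sidec1.png

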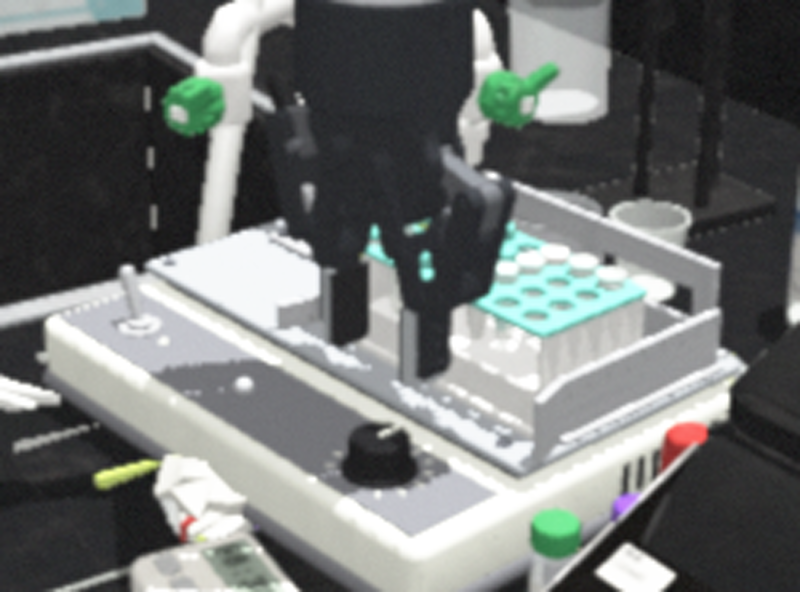

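Emit:
send_rows:
  slide:
    - [0.5,0.08,0]
    - [1.0,0.16,0]
    - [1.4,0.22,0]
    - [1.8,0.29,0]
    - [2.2,0.35,0]
    - [2.6,0.42,0]
    - [3.0,0.48,0]
    - [3.2,0.51,0]
  spin: [0,0,0,0,0,0,0,0]

```text
time: 3.5
tool_pos: [0.571, -0.1209, 0.0732]
tcp_rot: [0.0, -0.079, 0.997, 0.0]
contact_force: [-3.5, -0.4, 2.6]
finger_gap: 0.0447
```

Emit:
send_rows:
  slide:
    - [0.2,0.03,0]
    - [0.4,0.06,0]
    - [0.5,0.08,0]
  spin: [0,0,0]

```text
time: 3.8
tool_pos: [0.5758, -0.1201, 0.0733]
tcp_rot: [0.0, -0.079, 0.997, 0.0]
contact_force: [-1.8, -0.4, 1.4]
finger_gap: 0.0448
```

Emit:
send_rows:
  slide:
    - [0.2,0.03,0]
    - [0.4,0.06,0]
    - [0.5,0.08,0]
  spin: [0,0,0]

```text
time: 4.1
tool_pos: [0.5808, -0.1193, 0.0733]
tcp_rot: [0.0, -0.079, 0.997, 0.0]
contact_force: [-1.5, -1.3, 2.6]
finger_gap: 0.045
```

Emit:
send_rows:
  slide:
    - [0.2,0.03,0]
    - [0.3,0.05,0]
  spin: [0,0]

```text
time: 4.3
tool_pos: [0.5838, -0.1188, 0.0732]
tcp_rot: [0.0, -0.079, 0.997, 0.0]
contact_force: [-2.2, -0.1, 0.5]
finger_gap: 0.045
```

```bash
python3 - <<'E'
from h import *
for n in ("side","top"):
    cv2.imwrite(f"pics/{n}2.png",imaging.snapshot(n)[:,:,::-1])
crop('pics/top2.png','pics/topc2.png',225,185,425,335,4)
crop('pics/side2.png','pics/sidec2.png',260,190,430,315,4.6)
s=state(); print(s['tool_pos'],s['contact_force'])
E
```

```text
[ 0.58392735 -0.11878124  0.07328469] [-0.71909055  0.20611638 -0.52100799]
```

View pics/topc2.png

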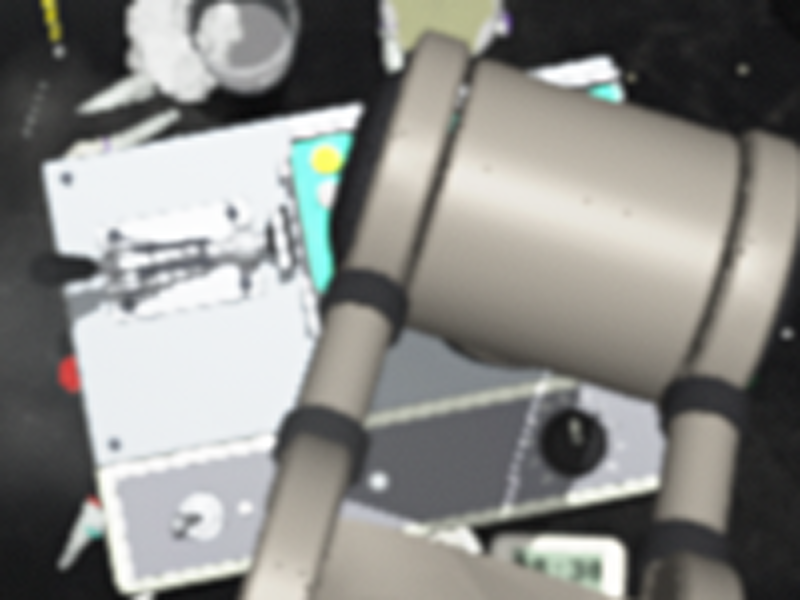

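View pics/sidec2.png

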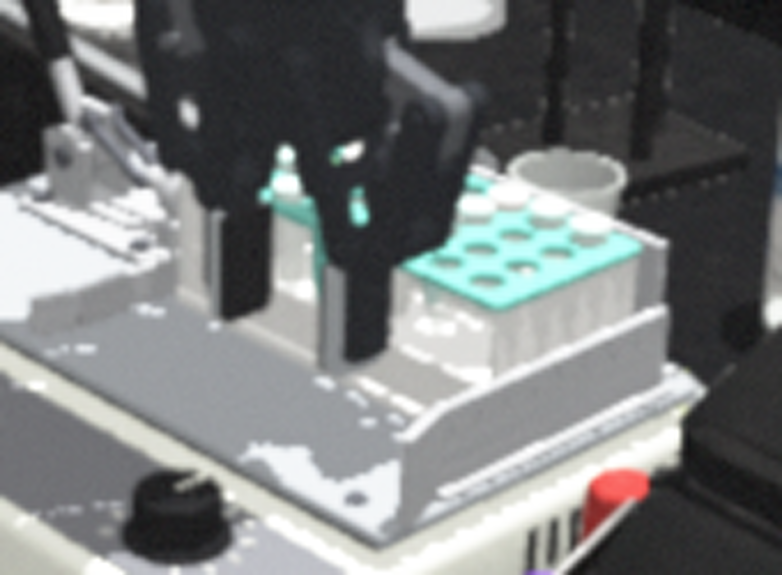

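Emit:
send_rows:
  slide:
    - [0.15,0.02,0]
    - [0.3,0.05,0]
  spin: [0,0]

```text
time: 4.6
tool_pos: [0.5865, -0.1184, 0.0733]
tcp_rot: [-0.0, -0.079, 0.997, 0.0]
contact_force: [-3.7, -2.7, 0.7]
finger_gap: 0.0448
```

Emit:
send_rows:
  slide:
    - [0.1,0.02,0]
    - [0.2,0.03,0]
  spin: [0,0]

```text
time: 4.8
tool_pos: [0.5868, -0.1186, 0.0731]
tcp_rot: [-0.002, -0.079, 0.997, -0.0]
contact_force: [-12.6, -4.0, 6.3]
finger_gap: 0.0451
```

```bash
python3 - <<'E'
from h import *
print(tri((240,192),(135,232)),tri((343,188),(182,132)),tri((300,120),(70,112)))
print(tri((262,150),(165,247)), tri((247,232),(165,247)))
E
```

```text
(array([0.64174329, 0.27342396, 0.05976553]), np.float64(0.004942010696622057)) (array([0.83611492, 0.18402908, 0.06124468]), np.float64(0.0012644897323487918)) (array([0.83075777, 0.34213907, 0.177368  ]), np.float64(0.007629234348975315))
(array([0.61962573, 0.17339783, 0.17575546]), np.float64(0.03633287319375013)) (array([ 0.62594639,  0.23434955, -0.01231422]), np.float64(0.012073750620324822))
```

Emit:
send_rows:
  slide:
    - [-0.8,-0.1,0]
    - [-2.0,-0.32,0]
    - [-2.5,-0.4,4]
    - [-2.5,-0.4,8]
    - [-2.5,-0.4,12]
    - [-2.5,-0.4,14]
    - [-2.5,-0.4,14]
  spin: [0,0,0,0,0,0,0]

```text
time: 5.5
tool_pos: [0.5655, -0.1225, 0.2172]
tcp_rot: [0.004, -0.079, 0.997, -0.001]
contact_force: [0.9, 0.5, -0.2]
finger_gap: 0.045
```

Emit:
send_rows:
  slide:
    - [2.4,22.7,0]
    - [2.4,22.7,0]
    - [2.4,22.7,0]
    - [2.4,22.7,0]
    - [2.4,22.7,0]
    - [2.4,22.7,0]
    - [2.4,22.7,0]
    - [2.4,22.7,0]
  spin: [0,0,0,0,0,0,0,0]
  jaw: 0

```text
time: 6.3
tool_pos: [0.5874, 0.1039, 0.2126]
tcp_rot: [-0.001, -0.078, 0.997, -0.0]
contact_force: [0.2, 0.3, -0.3]
finger_gap: -0.0
```

```bash
python3 - <<'E'
from h import *
for n in ("side","top"):
    cv2.imwrite(f"pics/{n}3.png",imaging.snapshot(n)[:,:,::-1])
crop('pics/top3.png','pics/topc3.png',225,185,425,335,4)
crop('pics/side3.png','pics/sidec3.png',210,130,400,270,4.2)
s=state(); print(s['tool_pos'],s['contact_force'],s['finger_gap'])
E
```

```text
[0.5875974  0.10357783 0.2130192 ] [ 0.84970015  0.04269242 -0.27533862] -8.754623325105529e-05
```

View pics/topc3.png

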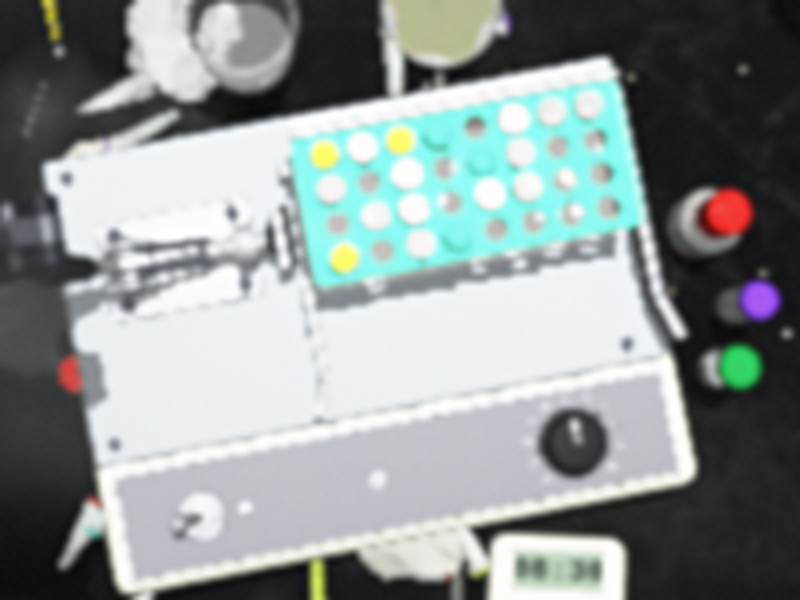

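View pics/sidec3.png

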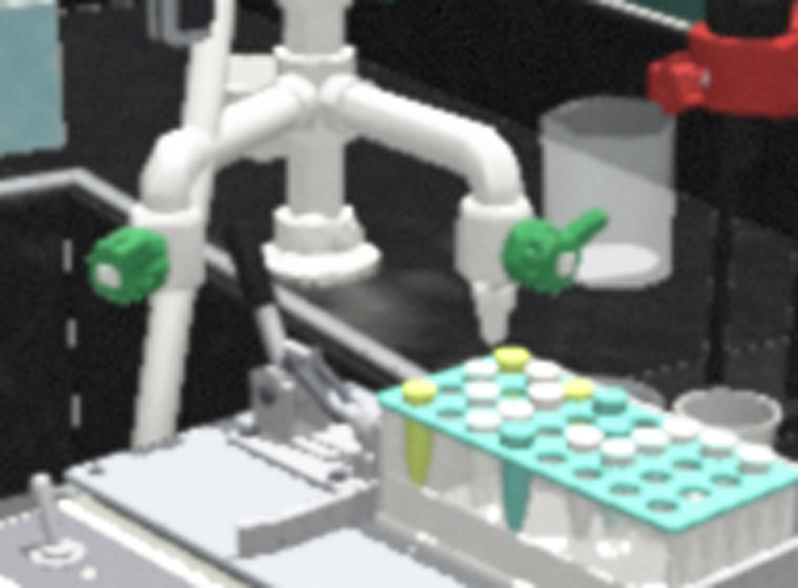

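```bash
cat >> h.py <<'E'
def rack(im):
    hsv=cv2.cvtColor(im,cv2.COLOR_BGR2HSV)
    m=cv2.inRange(hsv,(75,80,120),(100,255,255)); m[:200]=0;m[300:]=0;m[:,:290]=0;m[:,400:]=0
    m=cv2.morphologyEx(m,cv2.MORPH_CLOSE,np.ones((9,9)))
    c=max(cv2.findContours(m,0,2)[0],key=cv2.contourArea)
    P=np.array([onz('top',p,.112)[:2] for p in c[:,0].astype(float)],np.float32)
    return cv2.minAreaRect(P*1000)
E
python3 - <<'E'
from h import *
rc=rack(cv2.imread('pics/top3.png')); print(rc)
a=np.radians(9.13); M=np.array([[np.cos(a),-np.sin(a)],[np.sin(a),np.cos(a)]]); o=np.array([.573,-.0685])*1000
print((np.array(rc[0])-o)@M)
T=state()['tool_pos']; print(proj('side',T),proj('top',T), proj('side',[.6,.0381,.082]),proj('top',[.6,.0381,.082]))
print(proj('side',[.5945,.0725,.143]),proj('top',[.5945,.0725,.143]))
E
```

```text
((631.33984375, -112.73270416259766), (66.71651458740234, 151.4198455810547), 9.468582153320312)
[ 50.58210137 -52.92939171]
[[253.29605988 139.53828361]] [[208.95202161 254.11458812]] [[279.95674747 223.08301575]] [[258.98874143 251.20840044]]
[[266.64474966 183.73859572]] [[235.45158312 252.34101986]]
```

View pics/side3.png

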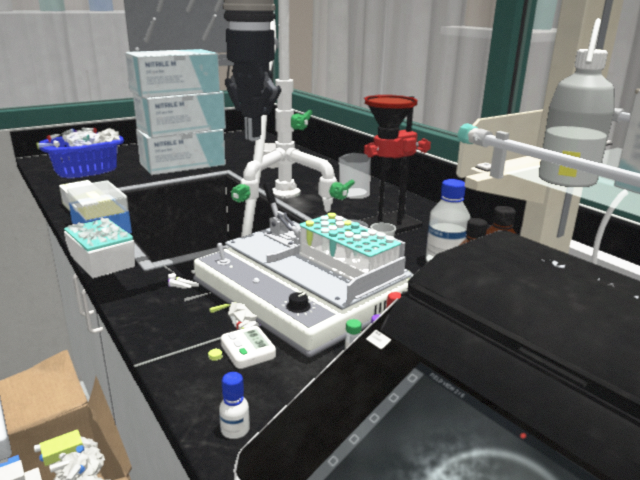

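View pics/top3.png

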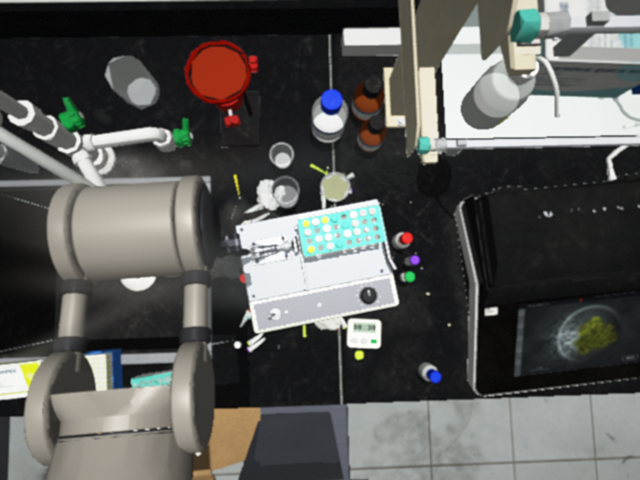

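Emit:
send_rows:
  slide:
    - [0.15,0.05,-4]
    - [0.15,0.05,-7]
    - [0.15,0.05,-8.6]
    - [0.15,0.05,-8.6]
  spin: [0,0,0,0]

```text
time: 6.8
tool_pos: [0.5876, 0.1042, 0.1247]
tcp_rot: [-0.003, -0.078, 0.997, 0.0]
contact_force: [-0.5, -0.7, 0.1]
finger_gap: 0.0004
```

```bash
python3 - <<'E'
from h import *
for n in ("side","top"):
    cv2.imwrite(f"pics/{n}4.png",imaging.snapshot(n)[:,:,::-1])
crop('pics/side4.png','pics/sidec4.png',210,130,330,240,6)
crop('pics/top4.png','pics/topc4.png',185,205,305,285,6)
s=state(); print(s['tool_pos'],s['contact_force'],s['finger_gap'])
E
```

```text
[0.58953073 0.10464903 0.12787008] [0.17626397 0.18958646 0.4072449 ] -0.000297311697565525
```

View pics/sidec4.png

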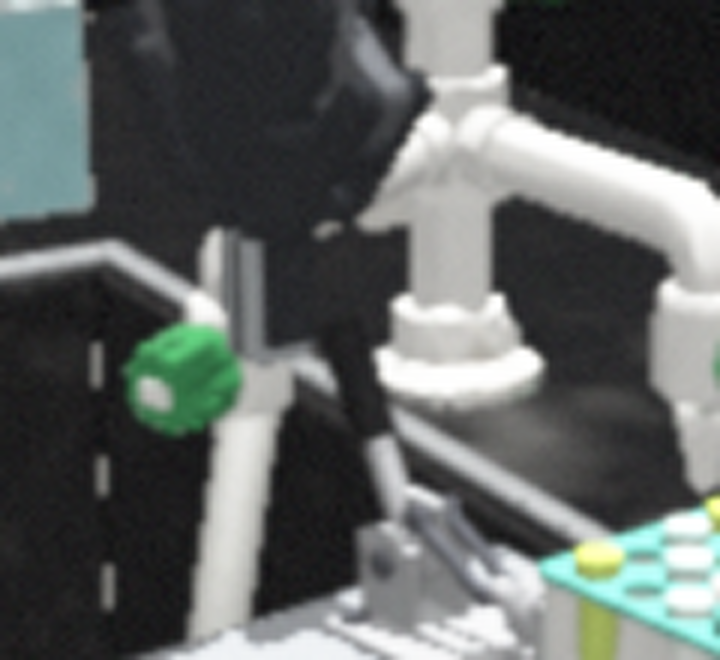

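View pics/topc4.png

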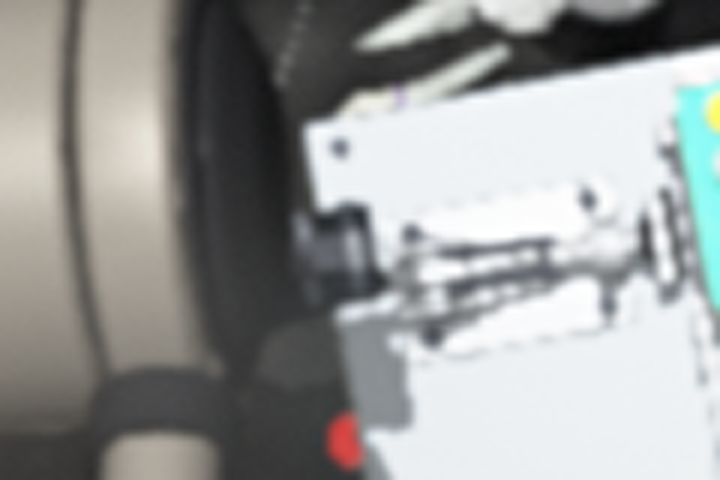

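Emit:
send_rows:
  slide:
    - [0.13,-0.8,0]
    - [0.26,-1.6,0]
    - [0.38,-2.4,0]
    - [0.51,-3.2,0]
    - [0.58,-3.6,0]
  spin: [0,0,0,0,0]

```text
time: 7.4
tool_pos: [0.5952, 0.0683, 0.1276]
tcp_rot: [0.0, -0.078, 0.997, -0.0]
contact_force: [0.3, -0.2, 0.1]
finger_gap: -0.0004
```

Emit:
send_rows:
  slide:
    - [0.08,-0.5,0]
    - [0.16,-1.0,0]
    - [0.24,-1.5,0]
  spin: [0,0,0]

```text
time: 7.7
tool_pos: [0.5974, 0.0542, 0.1273]
tcp_rot: [-0.0, -0.079, 0.997, 0.0]
contact_force: [0.4, 1.0, 0.1]
finger_gap: -0.0002
```

```bash
python3 - <<'E'
from h import *
for n in ("side","top"):
    cv2.imwrite(f"pics/{n}5.png",imaging.snapshot(n)[:,:,::-1])
crop('pics/side5.png','pics/sidec5.png',230,140,350,250,6)
crop('pics/top5.png','pics/topc5.png',185,205,305,285,6)
s=state(); print(s['tool_pos'],s['contact_force'],s['finger_gap'])
E
```

```text
[0.59741319 0.05382319 0.12728046] [-0.02752282 -0.60785233  0.88130178] 7.004385539536394e-05
```

View pics/sidec5.png

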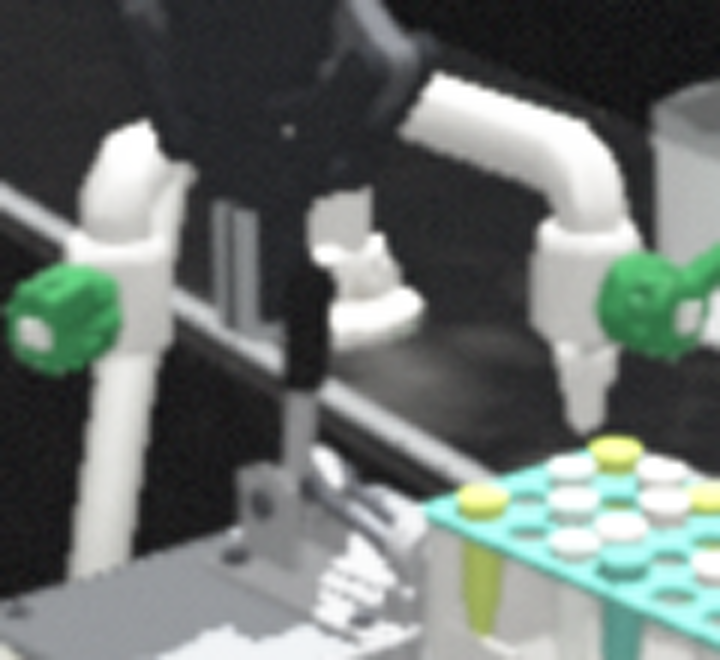

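Emit:
send_rows:
  slide:
    - [0.08,-0.5,0]
    - [0.16,-1.0,0]
    - [0.24,-1.5,0]
    - [0.32,-2.0,0]
  spin: [0,0,0,0]

```text
time: 8.2
tool_pos: [0.6005, 0.034, 0.1273]
tcp_rot: [-0.0, -0.079, 0.997, 0.0]
contact_force: [-0.4, 0.3, -0.7]
finger_gap: 0.0004
```

Emit:
send_rows:
  slide:
    - [0.08,-0.5,0]
    - [0.16,-1.0,0]
  spin: [0,0]

```text
time: 8.4
tool_pos: [0.6023, 0.0238, 0.1274]
tcp_rot: [0.0, -0.079, 0.997, -0.0]
contact_force: [-0.8, 0.2, 0.2]
finger_gap: 0.0001
```

Emit:
send_rows:
  slide:
    - [0.08,-0.5,0]
    - [0.16,-1.0,0]
  spin: [0,0]

```text
time: 8.6
tool_pos: [0.6038, 0.0139, 0.1274]
tcp_rot: [0.0, -0.079, 0.997, -0.0]
contact_force: [0.2, 0.5, 0.7]
finger_gap: 0.0
```

```bash
python3 - <<'E'
from h import *
for n in ("side","top"):
    cv2.imwrite(f"pics/{n}6.png",imaging.snapshot(n)[:,:,::-1])
crop('pics/side6.png','pics/sidec6.png',230,140,350,250,6)
s=state(); print(s['tool_pos'],s['contact_force'],s['finger_gap'])
E
```

```text
[0.60385505 0.01363029 0.12731188] [-0.20567558  0.51417857 -0.27455507] -5.093287389219014e-05
```

View pics/sidec6.png

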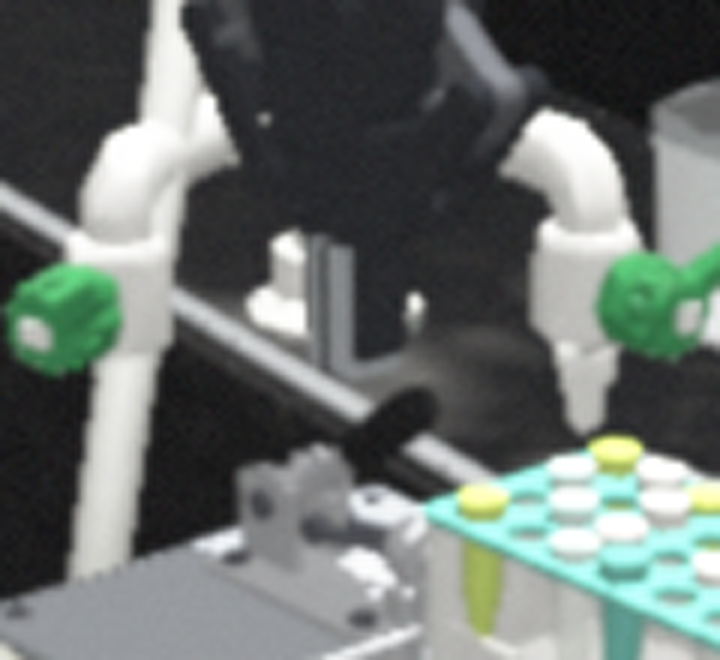

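Emit:
send_rows:
  slide:
    - [0,0.5,3]
    - [0,1,7]
    - [-4,2,9]
    - [-8,3,9]
    - [-12.6,3.5,9]
    - [-12.6,3.5,9]
    - [-12.6,3.5,9]
  spin: [0,0,0,0,0,0,0]

```text
time: 9.4
tool_pos: [0.4775, 0.0497, 0.218]
tcp_rot: [0.001, -0.079, 0.997, -0.0]
contact_force: [0.4, -0.6, 0.5]
finger_gap: 0.0002
```

```bash
python3 - <<'E'
from h import *
for n in ("side","top"):
    cv2.imwrite(f"pics/{n}7.png",imaging.snapshot(n)[:,:,::-1])
crop('pics/side7.png','pics/sidec7.png',190,140,350,270,5)
crop('pics/top7.png','pics/topc7.png',225,185,425,335,4)
s=state(); print(s['tool_pos'],s['contact_force'],s['finger_gap'])
E
```

```text
[0.47913204 0.04931625 0.21788158] [ 0.53402363  0.22726921 -0.10787736] -6.875853924643893e-05
```

View pics/sidec7.png

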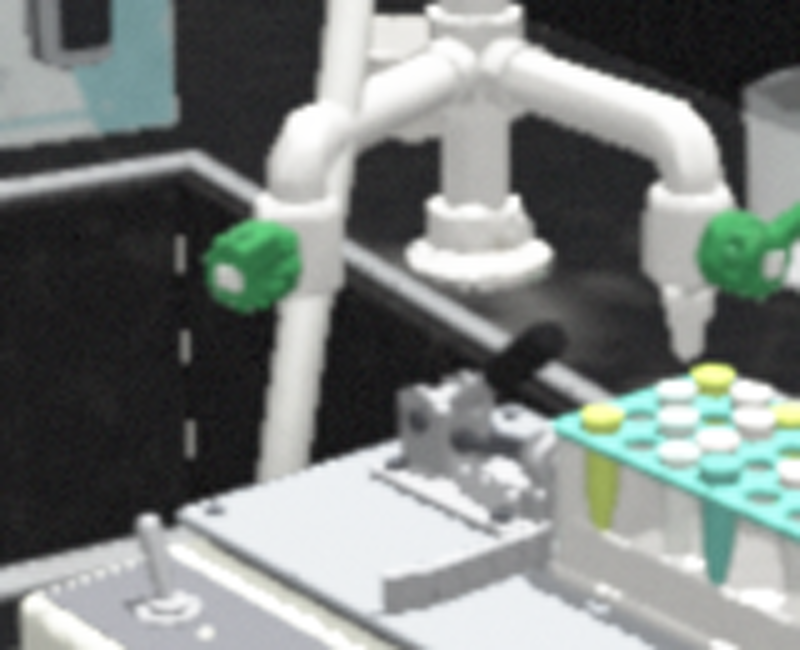

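View pics/topc7.png

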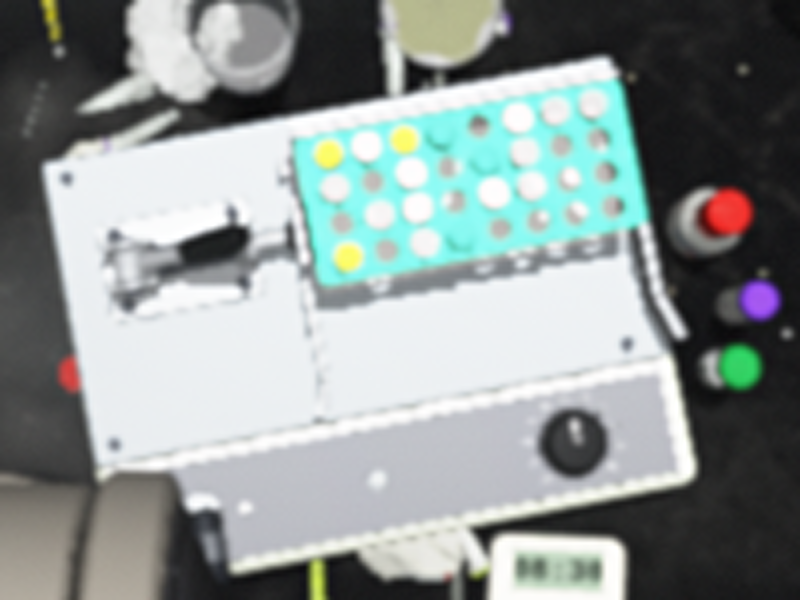

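```bash
python3 - <<'E'
from h import *
a=np.radians(9.13); M=np.array([[np.cos(a),-np.sin(a)],[np.sin(a),np.cos(a)]]); o=np.array([.573,-.0685])
sh=lambda p:(p[:2]-o)@M*1000
p,e=tri((219.7,244.5),(269.5,316.3)); print(p,e,sh(p))
p,e=tri((180+140/3.2,205+185/3.2),(225+205/4,185+515/4)); print(p,e,sh(p))
p=onz('top',(225+250/4,185+237/4),.125);print(p,sh(p))
rc=rack(cv2.imread('pics/top7.png')); print(rc, sh(np.array(rc[0])/1000))
E
```

```text
[0.48114028 0.0210082  0.07688085] 0.0011492065989244663 [-76.49321465 102.95005692]
[0.48287772 0.01073316 0.04876406] 0.0008692678129788163 [-76.40818319  92.52949731]
[ 0.6077172  -0.01604775  0.125     ] [42.60022274 46.27897401]
((631.7416381835938, -114.42317199707031), (66.63333892822266, 152.2486572265625), 9.616127014160156) [ 50.71057034 -54.66219753]
```

Emit:
send_rows:
  slide:
    - [0,0,-4]
    - [0,0,-8]
    - [0,0,-12]
    - [0,0,-14.5]
    - [0,0,-15.4]
    - [0,0,-15.4]
  spin: [0,0,0,0,0,0]

```text
time: 10.1
tool_pos: [0.4781, 0.0493, 0.0623]
tcp_rot: [-0.001, -0.079, 0.997, 0.0]
contact_force: [-1.2, 0.5, 0.6]
finger_gap: -0.0002
```

```bash
python3 - <<'E'
from h import *
cv2.imwrite(f"pics/side8.png",imaging.snapshot("side")[:,:,::-1])
crop('pics/side8.png','pics/sidec8.png',180,190,300,290,6)
s=state(); print(s['tool_pos'],s['contact_force'],s['finger_gap'])
E
```

```text
[0.47877343 0.04930131 0.06345319] [-0.11842357 -0.19688707 -0.05536214] 0.00035997187225720673
```

View pics/sidec8.png

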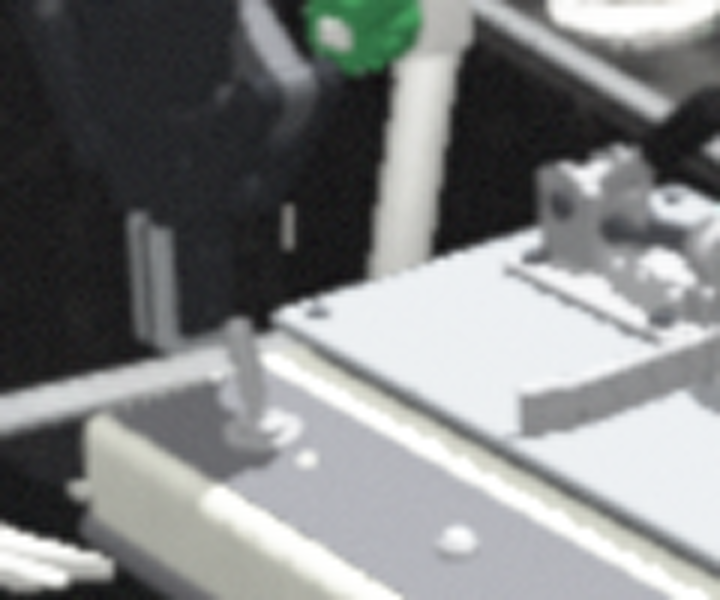

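Emit:
send_rows:
  slide:
    - [0.08,-0.5,0]
    - [0.16,-1.0,0]
    - [0.24,-1.5,0]
    - [0.32,-2.0,0]
    - [0.4,-2.5,0]
  spin: [0,0,0,0,0]

```text
time: 10.65
tool_pos: [0.4819, 0.0238, 0.0637]
tcp_rot: [0.0, -0.079, 0.997, -0.0]
contact_force: [-0.4, -0.1, -1.1]
finger_gap: -0.0004
```

Emit:
send_rows:
  slide:
    - [0.05,-0.3,0]
    - [0.1,-0.6,0]
  spin: [0,0]

```text
time: 10.85
tool_pos: [0.4823, 0.0206, 0.0634]
tcp_rot: [-0.0, -0.078, 0.997, 0.002]
contact_force: [0.1, 25.7, 5.5]
finger_gap: -0.0
```

```bash
python3 - <<'E'
from h import *
cv2.imwrite(f"pics/side9.png",imaging.snapshot("side")[:,:,::-1])
crop('pics/side9.png','pics/sidec9.png',180,190,300,290,6)
s=state(); print(s['tool_pos'],s['contact_force'],s['finger_gap'])
E
```

```text
[0.48227134 0.02088832 0.06339911] [ 0.3890064  17.69029568  3.19113093] -5.0443442034798824e-05
```

View pics/sidec9.png

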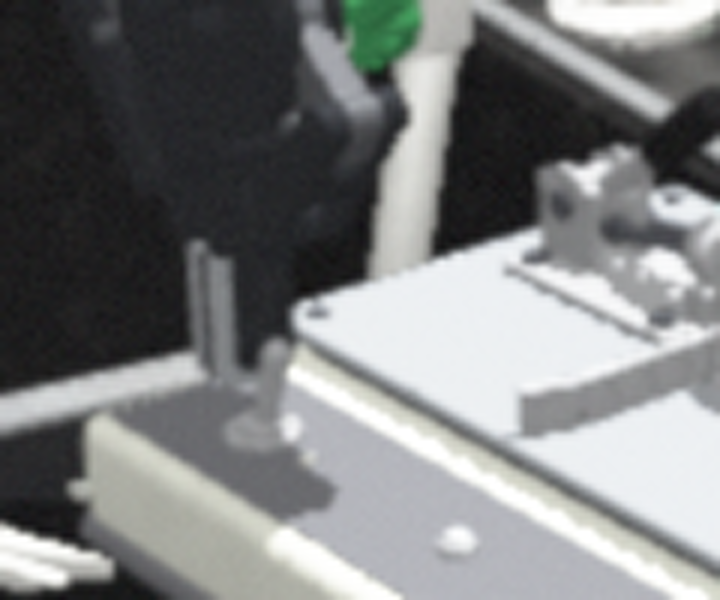

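Emit:
send_rows:
  slide:
    - [-0.1,0.6,0]
    - [-0.3,2,0.5]
    - [-0.4,2.5,4]
    - [-0.4,2.5,8]
    - [-3,4,12]
    - [-6,8,15]
    - [-8,12,16]
    - [-8,16,16]
    - [-8,16,16]
  spin: [0,0,0,0,0,0,0,0,0]

```text
time: 11.8
tool_pos: [0.4016, 0.1828, 0.2246]
tcp_rot: [0.001, -0.081, 0.997, 0.001]
contact_force: [0.3, -0.8, 0.2]
finger_gap: 0.0
```

```bash
python3 - <<'E'
from h import *
for n in ("side","top"):
    cv2.imwrite(f"pics/{n}10.png",imaging.snapshot(n)[:,:,::-1])
crop('pics/side10.png','pics/sidec10.png',190,190,430,360,3.3)
crop('pics/top10.png','pics/topc10.png',225,185,425,335,4)
rc=rack(cv2.imread('pics/top10.png')); print(rc)
s=state(); print(s['tool_pos'],s['contact_force'],s['joint_vel'])
E
```

```text
((631.6076049804688, -114.54489135742188), (67.89386749267578, 152.1240234375), 8.892258644104004)
[0.40212479 0.17943706 0.22358476] [ 0.80461558 -0.44010478 -0.22262451] [-0.04721126  0.00768612  0.00863273 -0.00370161 -0.00148682 -0.00826095]
```

View pics/sidec10.png

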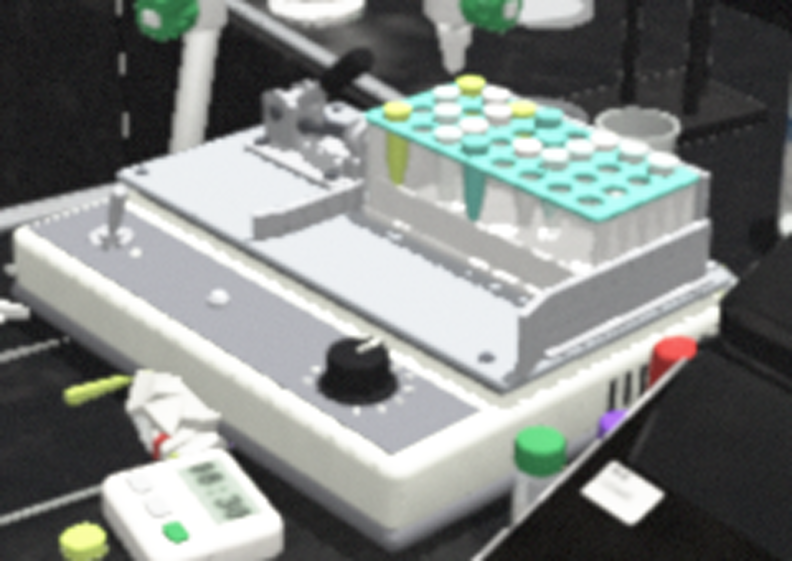

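View pics/topc10.png

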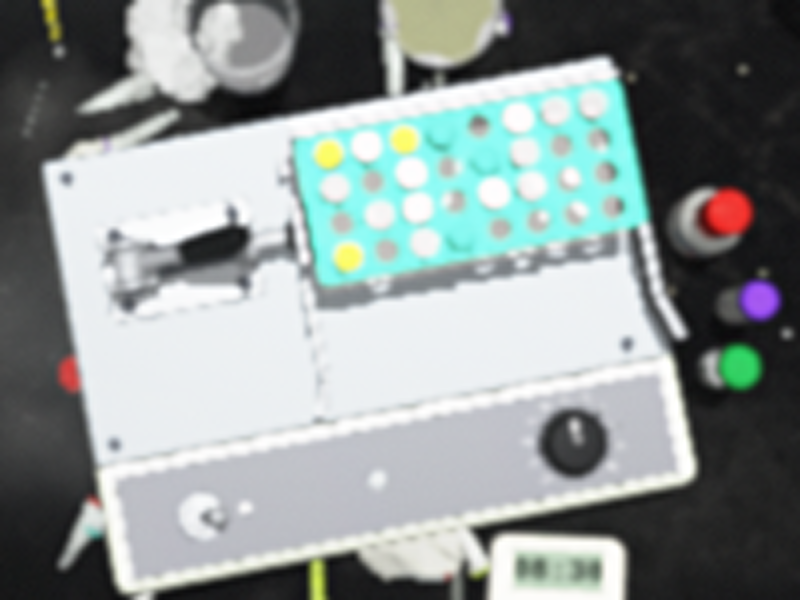

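```bash
python3 -c "
from cell import r
print(r.hand_in())"
```

```text
the job is handed in; nothing more can be done
None
```

The shaker job is done and handed in at about 12 s of the 64 s allowed; `hand_in` gave no verdict.

- **Rack:** I pushed it about 39 mm with two fingertips low on its front side. At the back fence it stopped moving and the force rose to about 13 N. In the last picture it sits flush with the fence, at 8.9° against the shaker's 9.1°.
- **Clamp lever:** I pushed it over centre with the shut fingertips and it snapped down. The end of the grip was at y = 46.3 mm in the shaker's axes, against about 46 mm expected at the locked stop. The rack moved about 2 mm towards the right fence. The pad's force on the rack can't be measured, so I judged that from the pictures alone.
- **Switch:** I flipped it to the right. In the last top view the bat leans towards the white dot. I pushed about 6 mm further than needed, and about 26 N built up against its stop.
- **Bystanders and arm:** The vials, timer, dish and beaker look unmoved in the last pictures. I did not check the dropper bottle separately, but the arm did not work on its side of the shaker. The arm stood clear when I handed in.

One measurement disagreed with the description. The clamp pad lies about 8 mm in front of the rack's mid depth, where the description says it meets it at mid depth. The pad still meets the rack's end.

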